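Slide a battery pack through dust flaps into its charging cradle

TASK

Gently put the large battery pack (the one with the wide foot plate and the tall grip ridge) on the open apron of the charging cradle and slide it between the rails, through the two spring dust flaps, until its end has gently pushed the sprung contact plate at the far end back by a few millimetres, without driving the plate to the end of its 10 mm travel or forcing the pack. Then let go: the pack stays lying flat in the cradle with the contact plate pushed back and both flaps shut behind it, and the other things on the bench are left where they are.

Things in the scene. Friction and masses are not known exactly. Their poses are not given: they have to be found in the camera images.
- pack: Battery pack, loose, 0.35-0.65 kg: foot plate 100 x 76 x 10 mm (x, y, z), body 92 x 56 on it up to z = 48 mm, then a grip ridge 60 long (x) x 20 wide (y), z = 48 to 84. Origin: centre of underside; x along its length, z up. Ends alike: either may go first. Starts flat on the bench on the robot's right; may have swapped places with the small pack.
- cradle: Grey charging cradle, fixed, open above. Origin on the bench under the middle of the flap line; x is the way the pack is pushed in, y left of that, z up. Base plate x = -160 to 210 mm, 116 wide, 8 thick: the pack slides on it at z = 8. Straight rails from x = -25 to 210, inner faces at y = +-39.5 (1.5 mm free each side of the foot plate). Side screens and hinge posts up to z = 58.
- apron (a point): Middle of the cradle's open apron, on the base plate's top (cradle x = -100, z = 8 mm), axes as the cradle's. The pack fits here flat with its end just inside the flared guides, which narrow from half-width 50 mm at cradle x = -67 to 39.5 at x = -25.
- mouth (a point): Start of the straight rails on the base plate's top (cradle x = -25, z = 8 mm), axes as the cradle's. Rails reach z = 20 mm; lips on them, z = 20 to 25, reach in to y = +-32.5 over the foot plate, so the pack can only slide in level from the apron.
- flap_left (a joint): Left spring flap, rad: 0 shut across the channel, grows as it swings inwards, at most 1.5. Steel leaf 45 mm long, z = 28 to 54, upright hinge at cradle x = 0, y = +46. Shuts by its own spring. The pair first resist the pack with about 6 to 10 N, then rub at 1 to 3 N once spread, and shut once the trailing end of the pack's body is about 45 mm past the flap line.
- flap_right (a joint): Right spring flap, the mirror image at cradle y = -46 mm: 0 shut, grows inwards to at most 1.5 rad.
- contacts (a joint): Travel of the sprung contact plate, m: 0 untouched, grows as the pack pushes it, 0.010 at its end. The plate (52 wide, brass strips, facing the flaps) rests anywhere from cradle x = 153 to 177 mm: different each time, to be felt. Gives at 5 N, then 1.2 N more per mm; free sliding costs 0 to 7 N besides. Stays about where left. Right: 2 to 7 mm, reached at 10 to 13 N above the sliding drag.
- small_pack: The other pack, a bystander: black block 88 x 60 x 36 mm with a grey stem on top to 46 mm height, no foot plate and no grip ridge. Origin: centre of the underside. Leave it alone.
- wrench: Steel wrench 190 mm long, lying flat on the bench; a bystander.
- screwdriver: Screwdriver 200 mm long, lying on the bench; a bystander.
- tape_roll: Roll of paper tape, 100 mm across, 25 mm high; a bystander. Origin: centre of the underside.
- screw_jar: Glass jar, 60 mm across, 75 mm high; a bystander. Origin: centre of the underside.
- drill: Cordless drill standing on its battery, 200 mm high; a bystander. Origin: centre of the underside.
- hammer: Hammer 270 mm long, lying on the bench; a bystander.
Things that resemble listed ones, but are neither listed nor needed, are in the scene too. Leave any orange or turquoise look-alike of the pack alone.

How it is judged (in metres and radians):
On the way, in this order (a step that is already met when the one before it is completed fails the run):
1. the pack lies level on the cradle's base between the guides, in front of the shut flaps (x of pack in the frame of cradle between -0.13 and -0.03 m and y of pack in the frame of cradle between -0.012 and 0.012 m and z of pack in the frame of cradle below 0.012 m and angle between the x axis of pack and the x axis of cradle, either way round below 0.2 rad and value of joint each of flap_left, flap_right below 0.9 rad), for 0.1 s.
2. the pack itself holds both flaps open on its way in (x of pack in the frame of cradle above 0 m and z of pack in the frame of cradle below 0.012 m and value of joint each of flap_left, flap_right above 0.7 rad), for 0.1 s.
3. the pack has pushed the contact plate back at least 1.5 mm and both flaps have shut behind it (value of joint contacts above 0.0015 m and x of pack in the frame of cradle above 0.09 m and value of joint each of flap_left, flap_right below 0.1 rad), for 0.2 s.
At the end, for the whole second after the job is handed in: The pack lies level (within 0.06 rad) and at rest on the cradle's base, its centre more than 90 mm beyond the flap line, the contact plate pushed back by 1.5 to 8.5 mm, and both flaps shut behind it (under 0.1 rad) (all of step 3 and value of joint contacts below 0.0085 m and z of pack in the frame of cradle below 0.012 m and angle between pack's own z axis and vertical below 0.06 rad and linear speed of pack below 0.02 m/s); the robot touches nothing.
It fails at once if the contact plate is driven back more than 8.5 mm (value of joint contacts above 0.0085 m).
It fails at once if the pack is forced in the rails or flaps with more than 30 N, or jammed or banged on the cradle with more than 60 N anywhere ((contact force between pack and cradle above 30 N and x of pack in the frame of cradle above -0.03 m and z of pack in the frame of cradle below 0.02 m) or contact force between pack and cradle above 60 N).
It fails at once if a bystander is moved more than 30 mm (distance of any of small_pack, wrench, screwdriver, tape_roll, screw_jar, drill, hammer from where it was at the start of the episode above 0.03 m).
It also fails if it takes over 69 s, if anything falls off the work surface, if the arm or the gripper's body presses on something with over 40 N, if the wrist force passes 120 N, or if a joint passes its speed limit or range.

ROBOT

A 6-joint arm with a two-finger parallel gripper is mounted at the origin on the work surface. World frame = base frame: x ahead of the robot, y to its left, z up, the work surface at z = 0. Lengths are in mm, angles in rad, forces in N, time in s.
With the tool pointing down it reaches from about 275 to 825 mm from the base axis. Payload 4.9 kg.
Tool frame: the origin (TCP) lies at the very end of the fingers, on their centre line; the grasp point (between the pads) lies 19 mm behind it; z points along the fingers, y is the direction in which the jaws open and shut (so a half turn about z gives the same grasp; the last joint's range is limited). The gripper opens to 85 mm and grips with 20 to 120 N. Pads are 22 mm wide; open, the fingers measure 114 mm over their backs; the gripper's body (76 mm by 85 mm) begins 54 mm behind the grasp point. The pads swing forward as they close: fully open they stand 13 mm farther back than shut.
Start: joints at [1.029, 0.326, -0.193, 1.052, 0, 1.437], TCP at [218.121, 504.917, 202.681] pointing down, gripper open.
Joint ranges: [-2.65, 2.65], [-0.97, 1.79], [-1.3, 1.35], [-1.93, 2.1], [-1.47, 1.37], [-3.14, 3.14]. Speed limits (rad/s): [2.57, 2.57, 3.14, 3.14, 3.14, 3.14].

INTERFACE

Orientations are given as [roll, pitch, yaw] about the fixed x, y, z axes, in that order (R = Rz(yaw) Ry(pitch) Rx(roll)).
In Python, from bench import bot, solve_ik, imaging gives the robot as it stands. Calls block until the motion is done:
- bot.move_ptp(position, orientation): joint-space move of the TCP to a pose.
- bot.movel(position, rot=None, max_speed=150, threshold=None): straight line of the TCP; rot=None keeps the orientation; max_speed is the mean speed in mm/s. With threshold (N) it stops when the force on the tool has changed by that much, and returns True; else False.
- bot.move_j(angles): joint-space move.
- bot.grip(opening, effort=None): opening from 0.0 (shut) to 1.0 (fully open); effort is the grip in N (None keeps the last); returns when the fingers have stopped.
- bot.dwell(seconds).
- solve_ik(position, orientation): joint angles nearest the present ones, or None.
- bot.get_state(): the state.
- imaging.capture(name): name is "scene" or "side" or "wrist"; returns the picture (400x640x3 uint8, blue, green, red); there is no depth.
- imaging.camera_model(name): a dict with "K" (3x3 intrinsics, pixels), "k1" (the pictures are not rectified: a ray, as slopes to the right and down, at radius r is drawn at 1 + k1 r^2 times it, then the intrinsics apply), "position" and "rotation" of the camera in the world. Camera axes: x right, y up, looking along -z (the intrinsics and any distortion apply to the point x, -y, -z); pixel columns grow to the right and rows downward; lengths in mm; the calibration is good to about 2 mm. A picture is of the moment at which its call begins: read the wrist's pose just before it. camera_model takes no time and is no camera call; for the wrist camera it gives the pose at the moment of the call.
A pose or a line that the arm cannot do raises bot.IKError and nothing moves.
- bot.sign_off(): hands the job in, once; it reports no verdict.
The state is a dict: "t": time; "qpos": joint angles; "joint_velocities": joint speeds; "effort": joint torques, N m; "tcp_pos": TCP position; "orientation": TCP orientation; "contact_force": force on the tool from outside, world axes, zero at the start; "wrist_torque": the same for the moment, N m; "opening": opening from 0.0 (shut) to 1.0 (fully open).
Only numpy, scipy, OpenCV 4.12 (cv2) and the standard library are available. Lean on these libraries where they do the work, as an engineer would, in place of code of your own. Each camera call takes 0.05 s, during which the arm holds its last target. There are 200 camera calls.

## Working session

There is one attempt and no reset: what is moved stays moved. The work goes in short steps, each a Python script; the robot and the scene stay as the last script left them, time stands still between calls to the robot, and variables do not carry over. Pictures are saved under pics/ and viewed, about 8 in all and at most 12, crops included, and the job is handed in when it is done.

```bash
ls; mkdir -p pics; cat > h.py <<'E'
import numpy as np, cv2
from bench import bot, solve_ik, imaging
def ray(cm,u,v):
    K=np.array(cm["K"]);k1=cm["k1"]
    d=np.array([(u-K[0,2])/K[0,0],(v-K[1,2])/K[1,1]]);p=d.copy()
    for _ in range(30): p=d/(1+k1*(p@p))
    R=np.array(cm["rotation"])
    return np.array(cm["position"],float),R@np.array([p[0],-p[1],-1.0])
def onz(cm,u,v,z):
    o,d=ray(cm,u,v); return o+d*(z-o[2])/d[2]
def proj(cm,P):
    K=np.array(cm["K"]);R=np.array(cm["rotation"])
    c=R.T@(np.array(P,float)-np.array(cm["position"]));p=np.array([c[0],-c[1]])/-c[2]
    p=p*(1+cm["k1"]*(p@p)); return np.array([K[0,0]*p[0]+K[0,2],K[1,1]*p[1]+K[1,2]])
E
python3 - <<'E'
from h import *
for n in("scene","side"):
    im=imaging.capture(n);cv2.imwrite(f"pics/{n}0.png",im)
    cm=imaging.camera_model(n);print(n,cm)
print(imaging.camera_model("wrist"));print(bot.get_state())
E
```

```text
pics
scene {'K': array([[386.25746459,   0.        , 318.1206359 ],
       [  0.        , 386.25746459, 191.51422052],
       [  0.        ,   0.        ,   1.        ]]), 'k1': -0.08590388127721701, 'position': array([ 822.71661481, -576.77470827,  996.29824874]), 'rotation': array([0.5942378 , 0.0021574 , 0.53890352])}
side {'K': array([[377.56521048,   0.        , 320.74971734],
       [  0.        , 377.56521048, 193.9323467 ],
       [  0.        ,   0.        ,   1.        ]]), 'k1': -0.05763717832115943, 'position': array([  15.4635086 , -571.45363102,  849.24705087]), 'rotation': array([ 0.74442128, -0.00348485, -0.72395413])}
{'K': array([[312.51824985,   0.        , 319.70912805],
       [  0.        , 312.51824985, 195.39915478],
       [  0.        ,   0.        ,   1.        ]]), 'k1': 0.0082944038958538, 'position': array([149.4871651 , 533.45915638, 373.72998336]), 'rotation': array([-0.2945611 ,  0.00210233,  1.16264624])}
{'t': 0.1, 'qpos': array([ 1.02876950e+00,  3.26854678e-01, -1.93481222e-01,  1.05200256e+00,
        4.97488016e-06,  1.43659553e+00]), 'joint_velocities': array([-0.00137729, -0.0008374 ,  0.00414496, -0.00075091, -0.00136337,
       -0.0010516 ]), 'effort': array([ 2.37628428e-04, -4.44240296e+01,  2.63036782e+01,  7.89032289e-03,
       -1.48884810e-04,  4.87757376e-06]), 'tcp_pos': array([217.83339947, 504.41036753, 201.98939817]), 'orientation': array([-3.14006506e+00, -2.11264296e-04,  2.73376646e+00]), 'contact_force': array([ 0.32807304, -0.02764931,  0.12557687]), 'wrist_torque': array([-0.02344073,  0.03239265, -0.03373399]), 'opening': 0.9999891921415033}
```

```bash
cat >> h.py <<'E'
from scipy.spatial.transform import Rotation as Ro
_cm=imaging.camera_model
def cam(n):
    c=dict(_cm(n)); c["rotation"]=Ro.from_euler("xyz",c["rotation"]).as_matrix(); return c
E
```

```text
(no output)
```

View pics/scene0.png

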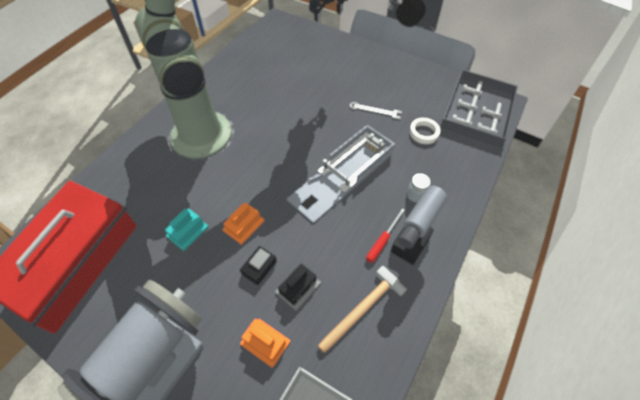

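View pics/side0.png

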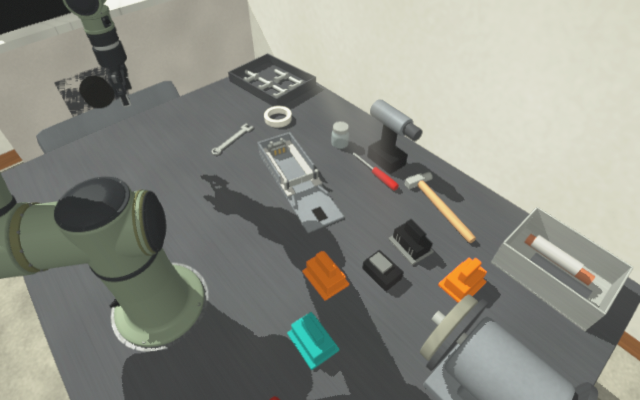

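The scene picture has five candidates:
- (298,287): black, with a grey foot plate and a tall ridge. This fits the pack.
- (259,264): black block with a grey stem and no plate, so the small pack.
- (243,223) and (265,342): orange look-alikes.
- (186,229): turquoise look-alike.

The cradle apron is near (308,205) and its far end near (375,140). Next I'll make one enlarged crop and coarse positions.

```bash
python3 - <<'E'
from h import *
s=cv2.imread("pics/scene0.png");d=cv2.imread("pics/side0.png")
a=cv2.resize(s[240:320,230:330],(400,320),interpolation=cv2.INTER_CUBIC)
b=cv2.resize(d[205:285,355:455],(400,320),interpolation=cv2.INTER_CUBIC)
c=cv2.resize(s[120:225,280:400],(400,280),interpolation=cv2.INTER_CUBIC)
e=cv2.resize(d[130:235,250:350],(400,280),interpolation=cv2.INTER_CUBIC)
cv2.imwrite("pics/crop1.png",np.vstack([np.hstack([a,b]),np.hstack([c,e])]))
cs,cd=cam("scene"),cam("side")
for n,c,u,v,z in[("pack",cs,298,287,40),("pack",cd,411,240,40),("small",cs,259,264,30),("small",cd,382,268,30),("apronL",cs,289,200,8),("apronR",cs,305,219,8),("far",cs,375,126,50),("far",cs,394,146,50),("side apron",cd,304,229,8),("side ap",cd,343,211,8)]: print(n,onz(c,u,v,z).round())
E
```

```text
pack [ 597. -304.   40.]
pack [ 581. -295.   40.]
small [ 470. -301.   30.]
small [ 466. -299.   30.]
apronL [418. -77.   8.]
apronR [ 495. -108.    8.]
far [521. 296.  50.]
far [612. 248.  50.]
side apron [408. -62.   8.]
side ap [535. -86.   8.]
```

View pics/crop1.png

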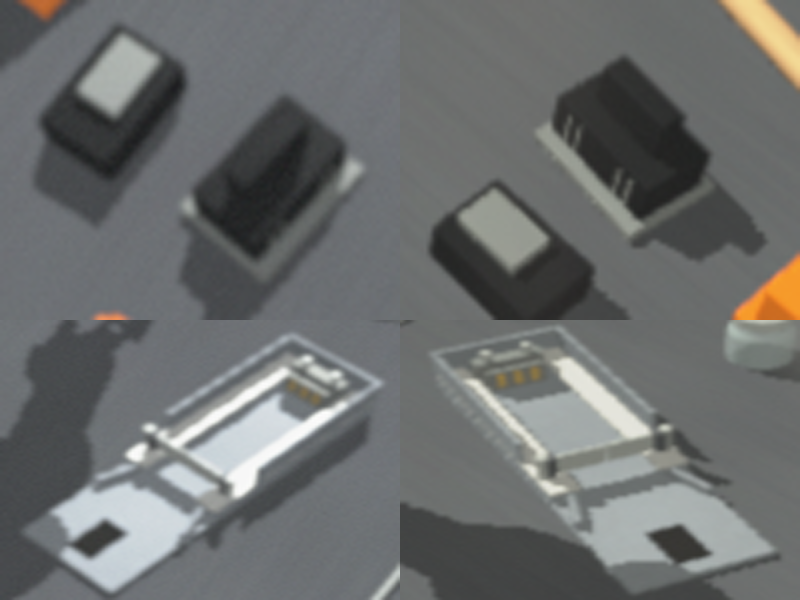

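The crop confirms it: the pack with a grey foot plate and tall ridge is at scene (298,287), and the plain block with a stem next to it is the small pack. Next, wrist-camera looks over the cradle and then over the pack.

```bash
python3 - <<'E'
from h import *
import json
for n,p in(("cr",[495,30,330]),("pk",[588,-290,260])):
    bot.move_ptp(p,[np.pi,0,-1.85]); bot.dwell(0.3)
    c=cam("wrist"); im=imaging.capture("wrist"); cv2.imwrite(f"pics/w_{n}.png",im)
    np.savez(f"pics/{n}.npz",**c); s=bot.get_state(); print(n,s["t"],s["tcp_pos"],s["orientation"],s["contact_force"],s["qpos"].round(2))
a,b=cv2.imread("pics/w_cr.png"),cv2.imread("pics/w_pk.png")
cv2.imwrite("pics/both.png",np.vstack([cv2.resize(a,(480,300)),cv2.resize(b,(480,300))]))
E
```

```text
cr 2.8417 [494.97897993  30.20237546 329.94615884] [ 3.14150114e+00 -4.80758895e-05 -1.84964579e+00] [-0.27599047  0.68502223  0.68277385] [-0.09  0.17 -0.08  1.33 -0.   -1.38]
pk 4.475 [ 588.29283873 -289.23887161  260.49117629] [-3.14094966e+00 -1.42656405e-04 -1.84882131e+00] [-0.14139637 -0.3015387   0.20778558] [-0.57  0.51  0.23  1.29  0.   -1.86]
```

View pics/both.png

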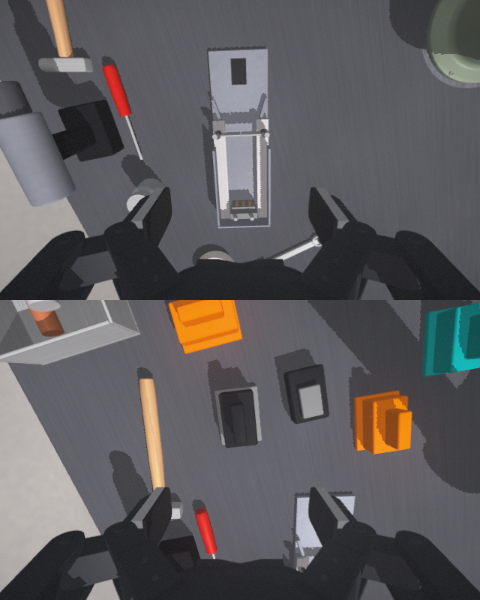

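Wrist views, in coordinates of this composite. Cradle: apron corners (210,50) and (268,50), flap line y≈133, far end y≈227. Pack: footprint around (240,415). I'll enlarge both to pick edges.

```bash
python3 - <<'E'
from h import *
a,b=cv2.imread("pics/w_cr.png"),cv2.imread("pics/w_pk.png")
A=cv2.resize(a[55:315,265:375],None,fx=2.3,fy=2.3,interpolation=cv2.INTER_CUBIC)
B=cv2.resize(b[105:205,275:355],None,fx=5.5,fy=5.5,interpolation=cv2.INTER_CUBIC)
h=max(A.shape[0],B.shape[0]); p=lambda m:cv2.copyMakeBorder(m,0,h-m.shape[0],0,0,cv2.BORDER_CONSTANT)
o=np.hstack([p(A),p(B)]);print(A.shape,o.shape);cv2.imwrite("pics/crop2.png",cv2.convertScaleAbs(o,alpha=1.4,beta=10))
E
```

```text
(598, 253, 3) (598, 693, 3)
```

View pics/crop2.png

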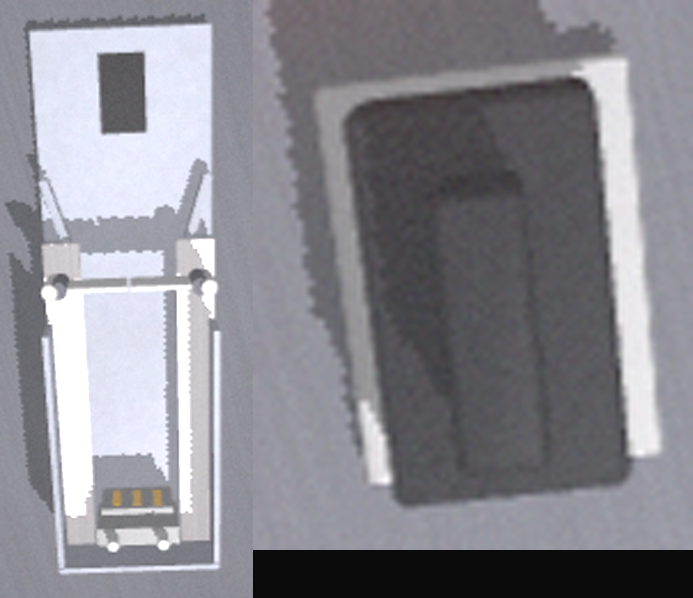

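```bash
python3 - <<'E'
from h import *
def ld(n): z=np.load(f"pics/{n}.npz");return {k:z[k] if z[k].ndim else float(z[k]) for k in z}
c=ld("cr");q=lambda x,y,z:onz(c,265+x/2.3,55+y/2.3,z)[:2]
pts=[((28,27),8,(-160,-58)),((212,22),8,(-160,58)),((50,292),58,(0,-46)),((209,288),58,(0,46)),((62,573),58,(210,-58)),((218,568),58,(210,58))]
W=np.array([q(*p,z) for p,z,_ in pts])
L=np.array([l for *_,l in pts],float)
def fit(L,W):
    l,w=L-L.mean(0),W-W.mean(0);th=np.arctan2((l[:,0]*w[:,1]-l[:,1]*w[:,0]).sum(),(l*w).sum())
    R=np.array([[np.cos(th),-np.sin(th)],[np.sin(th),np.cos(th)]]);t=W.mean(0)-R@L.mean(0);return th,t,(W-(L@R.T+t)).round(1)
for s in(1,-1): print("cradle",*fit(L*[1,s],W))
c=ld("pk");q=lambda x,y,z:onz(c,275+(x-253)/5.5,105+y/5.5,z)[:2]
pp=[((315,92),10,(-50,38)),((628,60),10,(-50,-38)),((660,455),10,(50,-38)),((438,197),84,(-30,10)),((520,195),84,(-30,-10)),((548,466),84,(30,-10)),((462,470),84,(30,10))]
W=np.array([q(*p,z) for p,z,_ in pp]);L=np.array([l for *_,l in pp],float)
for s in(1,-1): print("pack",*fit(L*[1,s],W))
E
```

```text
cradle 1.328568636280571 [502.68237259  65.78802889] [[ 0.5 -1.2]
 [-0.3  0.4]
 [ 4.6 -0.4]
 [-4.   2.9]
 [-2.2 -0.3]
 [ 1.5 -1.4]]
cradle 1.3305916082276055 [502.71511264  65.77997464] [[ 112.8  -28.8]
 [-113.3   28.2]
 [  93.9  -22.4]
 [ -93.4   24.8]
 [ 110.8  -28.1]
 [-110.8   26.2]]
pack 2.0206226638423894 [ 574.17770887 -295.00219266] [[ 55.8   8.8]
 [-86.6 -10.8]
 [-26.2  -4.3]
 [ 12.9   2.8]
 [-21.   -1.7]
 [ 14.7   0.3]
 [ 50.4   4.9]]
pack 1.3924560497063325 [ 588.78162866 -293.00754603] [[ 0.2  1.2]
 [ 1.   1.1]
 [ 0.2 -0.7]
 [-2.1  0.8]
 [ 1.6  1.4]
 [ 0.6 -1.6]
 [-1.4 -2.2]]
```

```bash
cat >> h.py <<'E'
TH,O=1.3286,np.array([502.7,65.8])
ex=np.array([np.cos(TH),np.sin(TH)]);ey=np.array([-ex[1],ex[0]])
def C(x,y,z): return [*(O+x*ex+y*ey),z]
def tl(): # TCP in cradle frame and force in cradle axes
    s=bot.get_state();d=s["tcp_pos"][:2]-O;f=s["contact_force"]
    return np.array([d@ex,d@ey,s["tcp_pos"][2],f[:2]@ex,f[:2]@ey,f[2],s["t"]]).round(2)
ROT=[np.pi,0,TH-np.pi]
E
python3 - <<'E'
from h import *
bot.grip(0.75,60)
r=[np.pi,0,1.392-np.pi];P=[588.8,-293.0]
bot.move_ptp([*P,140],r)
print(bot.movel([*P,56],r,80,threshold=8),tl())
bot.grip(0.0,60);bot.dwell(.2);print(bot.get_state()["opening"],tl())
bot.movel([*P,150],r,100);bot.dwell(.2);print("lift",tl(),bot.get_state()["opening"])
bot.move_ptp(C(-102,0,150),ROT);bot.dwell(.3);print(tl(),bot.get_state()["wrist_torque"])
c=cam("wrist");im=imaging.capture("wrist");cv2.imwrite("pics/held.png",im);np.savez("pics/held.npz",**c)
E
```

```text
False [-3.2786e+02 -1.7018e+02  5.6680e+01  6.2000e-01 -5.7000e-01 -2.0000e-01
  6.5800e+00]
-0.0004697440761144191 [-3.2769e+02 -1.6963e+02  5.6010e+01  9.4000e-01  2.4000e-01  1.2000e-01
  7.4000e+00]
lift [-3.2754e+02 -1.6922e+02  1.4921e+02  7.7000e-01 -1.7000e-01  2.9000e-01
  8.6900e+00] -0.0030808422266229677
[-1.0261e+02 -5.8000e-01  1.4984e+02  6.2000e-01  1.0000e-01  1.1600e+00
  1.0080e+01] [-0.02699192 -0.00910887 -0.00800645]
```

View pics/held.png

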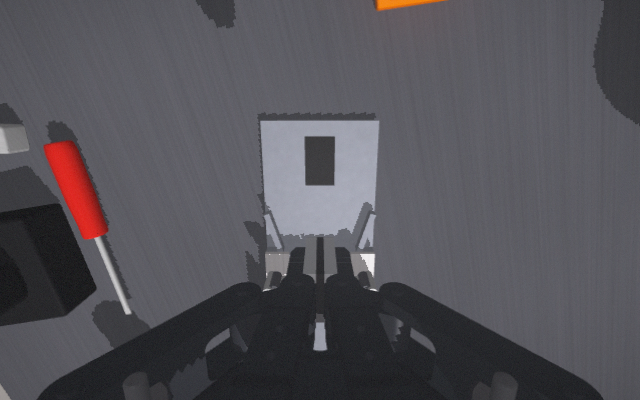

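The gripper closed on nothing (opening 0, no weight felt). Before retrying I'll check where the pack is now, and check the calibration against the fingertip's position in the image.

```bash
python3 - <<'E'
from h import *
def ld(n): z=np.load(f"pics/{n}.npz");return {k:z[k] if z[k].ndim else float(z[k]) for k in z}
print("tip proj",proj(ld("held"),bot.get_state()["tcp_pos"]))
s=imaging.capture("scene");d=imaging.capture("side")
for n,i in(("scene",s),("side",d)):
    p=cv2.imread(f"pics/{n}0.png");print(n,"diff in pack area",cv2.absdiff(i,p)[230:320,230:460].max(2).__gt__(40).sum())
a=cv2.resize(s[240:320,240:340],(400,320),interpolation=cv2.INTER_CUBIC)
b=cv2.resize(d[205:285,355:455],(400,320),interpolation=cv2.INTER_CUBIC)
cv2.imwrite("pics/chk.png",np.hstack([a,b]))
for P in([588.8,-293.0,84],[579,-322,84],[598,-264,84]): print(proj(cam("scene"),P).round(1),proj(cam("side"),P).round(1))
E
```

```text
tip proj [319.2122017  231.87347523]
scene diff in pack area 345
side diff in pack area 5745
[296.8 275.5] [415.5 227.7]
[287.2 283.1] [422.1 236.6]
[306.1 268. ] [409.  219.2]
```

View pics/chk.png

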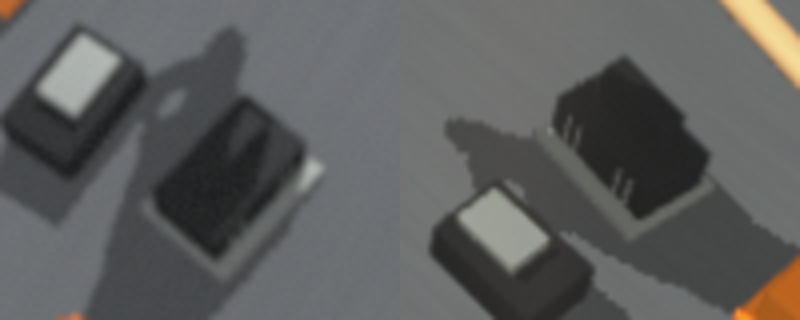

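```bash
python3 - <<'E'
from h import *
z=np.load("pics/held.npz");c={k:z[k] if z[k].ndim else float(z[k]) for k in z}
t=bot.get_state()["tcp_pos"]
for d in(0,10,20,30,40): print(d,proj(c,t+[0,0,d]).round(1))
bot.grip(0.7,60);print("open",bot.get_state()["opening"])
r=[np.pi,0,1.392-np.pi];P=[588.8,-293.0]
bot.move_ptp([*P,110],r)
print(bot.movel([*P,54],r,60,threshold=8),tl());bot.dwell(.1)
s=bot.get_state();print(s["tcp_pos"],s["orientation"])
a=imaging.capture("wrist");b=imaging.capture("side");e=imaging.capture("scene")
cr=lambda i,x,y:cv2.resize(i[y:y+100,x:x+130],(390,300),interpolation=cv2.INTER_CUBIC)
cv2.imwrite("pics/g1.png",np.vstack([np.hstack([cv2.resize(a[150:400,150:490],(390,300)),cr(b,345,170)]),np.hstack([cr(e,240,220),cr(e,240,220)*0])]))
E
```

```text
0 [319.6 232.3]
10 [319.6 239.4]
20 [319.5 247.3]
30 [319.5 256.2]
40 [319.5 266.3]
open 0.6978969489915967
False [-3.2782e+02 -1.7005e+02  5.4470e+01 -9.0000e-02 -0.0000e+00  1.3300e+00
  1.3020e+01]
[ 589.16814579 -293.28040009   54.58329688] [-3.14064653e+00 -3.95442792e-04 -1.74964090e+00]
```

View pics/g1.png

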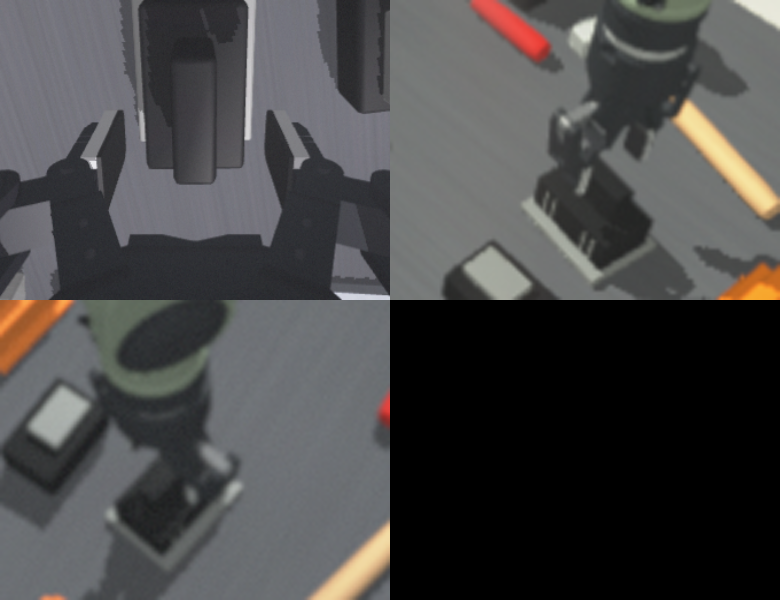

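```bash
python3 - <<'E'
from h import *
t=bot.get_state()["tcp_pos"];w=cam("wrist")
R=Ro.from_euler("xyz",bot.get_state()["orientation"]).as_matrix()
print(np.array(bot.get_state()["tcp_pos"]),(R.T@(w["position"]-t)).round(1))
for j in(-30,30):
  P=t+R@[0,j,-10]; print(j,P.round(),[proj(cam(n),P).round(1) for n in("wrist","side","scene")])
for e in(-30,30):
  P=np.array([588.8,-293,84])+e*np.array([np.cos(1.392),np.sin(1.392),0]); print("ridge end",e,[proj(cam(n),P).round(1) for n in("wrist","side","scene")])
a=imaging.capture("wrist");cv2.imwrite("pics/g2w.png",a)
e=imaging.capture("scene")[220:320,240:340];b=imaging.capture("side")[170:270,360:460]
z=lambda i:cv2.resize(i,(400,400),interpolation=cv2.INTER_CUBIC)
cv2.imwrite("pics/g2.png",cv2.convertScaleAbs(np.hstack([z(e),z(b)]),alpha=2,beta=20))
E
```

```text
[ 589.01559381 -293.1482078    54.41888453] [  74.3    0.7 -171.7]
-30 [ 619. -298.   64.] [array([265.6, 238.8]), array([422.9, 227.5]), array([306. , 285.9])]
30 [ 559. -288.   64.] [array([372. , 238.8]), array([405.2, 237.2]), array([288.6, 271.2])]
ridge end -30 [array([319. , 198.5]), array([423.3, 235.8]), array([288.6, 284.1])]
ridge end 30 [array([319.1, 306.3]), array([407.9, 219.8]), array([304.9, 267.1])]
```

View pics/g2.png

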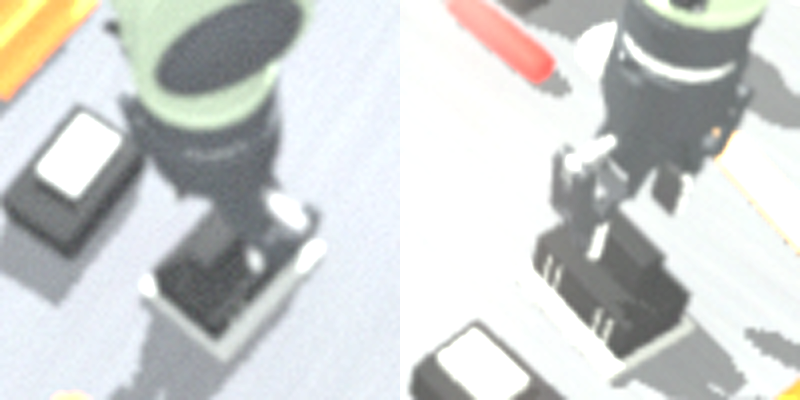

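The wrist view shows the ridge where I predicted it (rows 200–300). The finger gap looks wider than predicted, so the pads are nearer the camera and the real fingertips sit well above the stated TCP. They closed above the ridge. I'll measure this by gently touching the ridge top (z=84) with the fingers shut.

```bash
python3 - <<'E'
from h import *
r=[np.pi,0,1.392-np.pi];P=[588.8,-293.0]
bot.movel([*P,66],r,60);bot.grip(0.0,60);bot.dwell(.1);print(tl())
hit=bot.movel([*P,36],r,18,threshold=3);print(hit,tl())
bot.movel([*P,75],r,60);print(tl())
E
```

```text
[-3.2765e+02 -1.6965e+02  6.5980e+01  1.0000e-02  3.1000e-01 -3.0000e-01
  1.4460e+01]
True [-3.2770e+02 -1.6963e+02  5.5510e+01  6.7000e-01 -2.3000e-01  4.7200e+00
  1.5260e+01]
[-3.2777e+02 -1.6995e+02  7.5460e+01  5.0000e-02 -4.9000e-01  1.4100e+00
  1.5750e+01]
```

The touch came at TCP z=55.5, so the real fingertips are about 28.5 mm above the reported TCP. I'll grasp with the TCP at 27, which puts the tips at about 55, 7 mm above the body.

```bash
python3 - <<'E'
from h import *
r=[np.pi,0,1.392-np.pi];P=[588.8,-293.0]
bot.grip(0.75,60)
print(bot.movel([*P,27],r,60,threshold=6),tl())
bot.grip(0.0,60);bot.dwell(.1);print(bot.get_state()["opening"],tl())
bot.movel([*P,110],r,90);bot.dwell(.2);print("lift",tl(),bot.get_state()["opening"])
if bot.get_state()["opening"]>.1:
  bot.move_ptp(C(-104,0,100),ROT);bot.dwell(.3);print(tl(),bot.get_state()["wrist_torque"])
  c=cam("wrist");im=imaging.capture("wrist");cv2.imwrite("pics/held2.png",im);np.savez("pics/held2.npz",**c)
E
```

```text
False [-327.81 -169.98   27.35    0.58    0.57   -0.76   17.32]
0.2217422942222725 [-3.2778e+02 -1.7010e+02  2.7450e+01  7.0000e-02 -1.4200e+00  2.8500e+00
  1.7890e+01]
lift [-327.51 -169.19  109.24   -0.61   -0.62   -5.68   19.17] 0.2249380334549629
[-104.63   -0.62   99.89   -0.41   -0.24   -5.74   20.55] [-0.02619625 -0.03046194 -0.05247888]
```

View pics/held2.png

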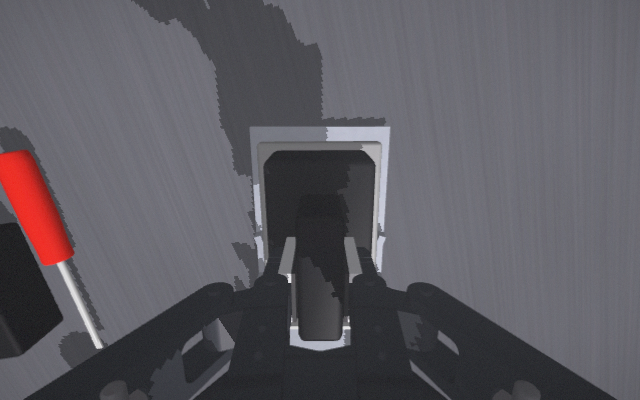

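The pack is held (opening 0.22, about 0.6 kg). The foot plate columns 258–381 are centred on the apron columns 250–389, so it is aligned. Lowering onto the apron.

```bash
python3 - <<'E'
from h import *
bot.movel(C(-104,0,42),ROT,60)
h=bot.movel(C(-104,0,33.5),ROT,10,threshold=2.5);print(h,tl())
z=tl()[2]; bot.dwell(.3);print(tl(),bot.get_state()["orientation"])
# slow slide to the flare end, logging
for x in(-95,-88,-82,-76):
    h=bot.movel(C(x,0,z),ROT,30,threshold=8);print(h,tl())
    if h:break
E
```

```text
True [-1.0401e+02 -1.2000e-01  3.5360e+01 -7.0000e-02 -1.3300e+00  5.9600e+00
  2.2370e+01]
[-1.040e+02 -1.000e-01  3.535e+01  9.500e-01 -4.900e-01  6.730e+00
  2.267e+01] [-3.14150151e+00  4.28720369e-05 -1.81302008e+00]
True [-97.39  -0.13  35.36   3.82  -1.23   2.46  22.96]
```

```bash
python3 - <<'E'
from h import *
z=35.5;y=0.0
for x in range(-92,-20,8):
    h=bot.movel(C(x,y,z),ROT,30,threshold=10);s=tl();print(h,s)
    if h:break
    if s[5]>2: z+=.1
    if s[5]<-4: z-=.1
E
```

```text
False [-91.94   0.24  35.34  -0.35  -0.97   1.23  23.34]
False [-83.42   0.25  35.37   0.73   0.2   -0.75  23.76]
False [-7.520e+01  1.900e-01  3.538e+01  1.610e+00 -6.100e-01  7.000e-02
  2.418e+01]
False [-67.32  -0.14  35.43   0.48  -1.41  -3.22  24.59]
False [-59.37   0.    35.45   1.24  -0.98  -3.18  25.01]
False [-5.138e+01  3.000e-02  3.547e+01  1.290e+00 -1.150e+00 -4.420e+00
  2.542e+01]
False [-4.505e+01  2.000e-02  3.552e+01 -4.820e+00 -8.300e-01 -1.710e+00
  2.584e+01]
False [-38.29  -0.13  35.72  -8.42  -1.18   0.97  26.26]
False [-30.24  -0.15  35.72  -8.53  -1.17   0.95  26.68]
```

```bash
python3 - <<'E'
from h import *
z=35.5;y=0.0
for x in range(-22,97,8):
    h=bot.movel(C(x,y,z),ROT,30,threshold=12);s=tl();print(h,s)
    if h or np.hypot(*s[3:5])>15:break
    if s[5]>3: z+=.1
    if s[5]<-4: z-=.1
    if abs(s[4])>3: y+=np.sign(s[4])*.2
E
```

```text
False [-23.73   0.    35.65  -6.8   -1.29  -0.21  27.02]
False [-15.21   0.13  35.58  -4.99  -0.25  -1.16  27.44]
False [-6.71  0.15 35.51 -4.87 -0.44 -0.24 27.86]
False [ 2.48  0.23 35.43 -0.64 -1.39 -2.46 28.28]
False [ 1.061e+01  1.700e-01  3.542e+01 -3.000e-02  9.100e-01 -3.000e+00
  2.869e+01]
False [ 1.863e+01  1.400e-01  3.542e+01 -4.000e-02  1.000e-02 -3.300e+00
  2.911e+01]
False [26.73  0.06 35.43  0.08 -0.59 -3.89 29.52]
False [34.73  0.06 35.43  0.24  0.22 -4.36 29.94]
False [42.66 -0.05 35.41 -0.11 -1.08 -2.99 30.36]
False [ 5.055e+01 -5.000e-02  3.544e+01 -7.000e-02  3.000e-01 -1.520e+00
  3.078e+01]
False [ 5.844e+01 -3.000e-02  3.540e+01 -9.600e-01 -3.900e-01 -2.300e+00
  3.119e+01]
False [ 6.644e+01 -5.000e-02  3.545e+01 -8.400e-01 -6.000e-02 -2.710e+00
  3.161e+01]
False [74.39  0.   35.4  -1.69  0.1  -1.78 32.02]
False [ 8.234e+01 -0.000e+00  3.540e+01 -1.680e+00  4.000e-02 -1.200e+00
  3.244e+01]
False [ 9.083e+01 -4.000e-02  3.540e+01  9.900e-01 -4.000e-01 -2.780e+00
  3.286e+01]
```

```bash
python3 - <<'E'
from h import *
z=35.45
bot.movel(C(94,0,z),ROT,20)
def avg():
    a=[]
    for _ in range(4): bot.dwell(.02);a.append(tl())
    return np.mean(a,0).round(2)
x=94;base=[];on=None
while x<136:
    x+=1.5 if on is None else .7
    h=bot.movel(C(x,0,z),ROT,15,threshold=9);s=avg()
    b=np.median(base[-6:]) if base else s[3]
    d=b-s[3]
    if on is None and d<2.5: base.append(s[3])
    elif on is None: on=s[0]
    print(h,round(x,1),s,round(d,2))
    if on is not None and (d>10.3 or s[0]-on>4.5): break
    if s[6]>58 or h: break
E
```

```text
False 95.5 [ 9.554e+01  9.000e-02  3.541e+01 -7.700e-01 -5.000e-02 -1.580e+00
  3.350e+01] 0.0
False 97.0 [ 9.710e+01  5.000e-02  3.541e+01 -7.600e-01 -1.200e-01 -1.440e+00
  3.382e+01] -0.01
False 98.5 [ 9.869e+01  2.000e-02  3.542e+01 -3.200e-01 -1.300e-01 -2.320e+00
  3.413e+01] -0.44
False 100.0 [ 1.002e+02  1.000e-02  3.542e+01 -8.400e-01 -1.000e-01 -1.960e+00
  3.445e+01] 0.08
False 101.5 [ 1.0168e+02  2.0000e-02  3.5420e+01 -4.6000e-01 -3.8000e-01 -2.2800e+00
  3.4770e+01] -0.3
False 103.0 [ 1.0316e+02  2.0000e-02  3.5440e+01 -6.1000e-01 -1.9000e-01 -2.4700e+00
  3.5080e+01] -0.15
False 104.5 [ 1.0466e+02  1.0000e-02  3.5430e+01 -2.0000e-01 -4.8000e-01 -2.7200e+00
  3.5400e+01] -0.49
False 106.0 [ 1.0617e+02  1.0000e-02  3.5420e+01 -6.3000e-01 -3.5000e-01 -2.7800e+00
  3.5720e+01] 0.09
False 107.5 [ 1.0769e+02  1.0000e-02  3.5430e+01 -3.9000e-01 -2.5000e-01 -2.9200e+00
  3.6030e+01] -0.15
False 109.0 [ 1.0918e+02  2.0000e-02  3.5440e+01 -7.0000e-02 -1.6000e-01 -3.4600e+00
  3.6350e+01] -0.46
False 110.5 [110.68   0.    35.45  -0.29  -0.41  -3.09  36.66] -0.14
False 112.0 [ 1.1
[... 562 characters left out ...]
e+00  2.1000e-01 -1.0900e+00
  3.8570e+01] 3.51
False 120.2 [119.17  -0.    35.56  -4.96   0.3    0.36  38.89] 4.88
False 120.9 [ 1.1926e+02 -2.0000e-02  3.5640e+01 -7.3400e+00  6.9000e-01  1.5200e+00
  3.9200e+01] 7.26
False 121.6 [119.65  -0.    35.68  -8.09   0.74   2.2   39.52] 8.02
False 122.3 [120.07   0.    35.72  -8.04   0.59   3.    39.84] 7.96
False 123.0 [120.54  -0.    35.75  -9.04   0.68   3.71  40.15] 8.96
False 123.7 [120.98   0.    35.78 -10.04   1.07   4.39  40.47] 9.96
False 124.4 [ 1.2145e+02  3.0000e-02  3.5820e+01 -1.0090e+01  1.0500e+00  4.5400e+00
  4.0780e+01] 10.02
False 125.1 [ 1.2188e+02  2.0000e-02  3.5840e+01 -1.1080e+01  7.9000e-01  5.4000e+00
  4.1100e+01] 11.0
```

Contact felt at TCP x≈119.1. The plate has been pushed about 2.8 mm so far, so a little more to reach about 4 mm, then release.

```bash
python3 - <<'E'
from h import *
for x in(125.8,126.5,127.2):
    bot.movel(C(x,0,35.45),ROT,15);bot.dwell(.05);s=tl();print(s)
    if s[0]>123 or s[3]<-13.5: break
# relax the preload down, then open
bot.grip(0.6,40);bot.dwell(.2);s=tl();print("open",s,bot.get_state()["opening"])
bot.movel(C(s[0],s[1],130),ROT,70);bot.movel(C(60,0,260),ROT,150);bot.dwell(.1);print(tl())
c=cam("wrist");a=imaging.capture("wrist");np.savez("pics/end.npz",**c);cv2.imwrite("pics/end_w.png",a)
b=imaging.capture("side");d=imaging.capture("scene");cv2.imwrite("pics/end_side.png",b);cv2.imwrite("pics/end_scene.png",d)
for X,Z in((122,10),(122,48),(0,54),(173,20)): print(X,Z,proj(c,C(X,0,Z)).round())
o=np.hstack([cv2.resize(a[60:360,200:440],(480,600)),np.vstack([cv2.resize(b[120:240,240:352],(280,300),interpolation=cv2.INTER_CUBIC),cv2.resize(d[110:230,282:394],(280,300),interpolation=cv2.INTER_CUBIC)])])
cv2.imwrite("pics/end.png",o)
E
```

```text
[ 1.2235e+02  1.0000e-02  3.5900e+01 -1.2100e+01  1.3200e+00  6.0500e+00
  4.1420e+01]
[ 1.2285e+02  3.0000e-02  3.5920e+01 -1.1760e+01  7.2000e-01  6.0700e+00
  4.1720e+01]
[ 1.2324e+02  3.0000e-02  3.5940e+01 -1.3230e+01  5.1000e-01  6.8900e+00
  4.2020e+01]
open [ 1.2743e+02  3.0000e-02  3.5430e+01 -5.0000e-02 -2.2000e-01  3.9000e-01
  4.2630e+01] 0.5987395697926463
[ 6.0110e+01  6.1000e-01  2.5897e+02  4.7000e-01  7.0000e-01 -2.0000e-02
  4.5360e+01]
122 10 [319. 202.]
122 48 [319. 211.]
0 54 [319. 114.]
173 20 [319. 238.]
```

View pics/end.png

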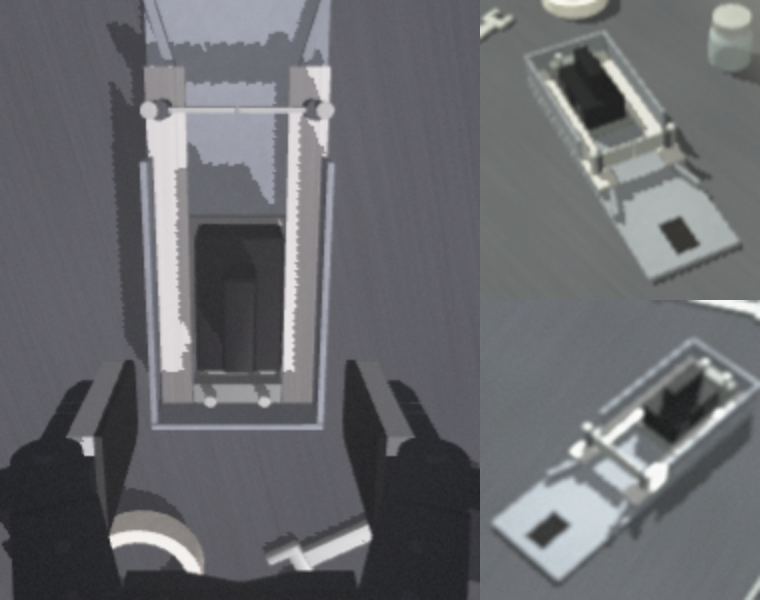

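```bash
python3 - <<'E'
from h import *
z=np.load("pics/end.npz");c={k:z[k] if z[k].ndim else float(z[k]) for k in z}
a=cv2.imread("pics/end_w.png").astype(int).mean(2)
print(a[155:180,305:330].mean(1).round())
for v in(166,168,170):
    P=onz(c,319.5,v,18)[:2]-O;print(v,(P@ex+50).round(1))
E
```

```text
[106. 106. 107. 107. 107. 107. 107. 107. 108. 107. 107. 105.  93.  87.
  98.  99.  96.  57.  49.  49.  49.  49.  49.  50.  52.]
166 118.9
168 121.6
170 124.3
```

Flaps are shut and the pack is flat in the last picture. One numerical check remains: the pack-to-TCP offset when it was held against where it lies now, to confirm the plate held its travel and didn't spring back.

```bash
python3 - <<'E'
from h import *
def ld(n): z=np.load(f"pics/{n}.npz");return {k:z[k] if z[k].ndim else float(z[k]) for k in z}
X=lambda c,v,z:((onz(c,319.5,v,z)[:2]-O)@ex).round(1)
g=lambda f,r,s:cv2.imread(f"pics/{f}.png").astype(int).mean(2)[r,s].mean(1).round()
print("held rows 135..155",g("held2",slice(135,156),slice(285,310)))
h,e,w=ld("held2"),ld("end"),ld("cr")
for v in(140,141,142): print("held centre-TCP from foot",v,X(h,v,82.5)+50+104.6)
for v in(149,150,151,152): print("  from body",v,X(h,v,120.5)+46+104.6)
for v in(171,171.5,172): print("end centre from body",v,X(e,v,56)+46)
print("before rows 270..305 plate",g("w_cr",slice(262,306),slice(316,322)))
print("after rows 240..278 plate",g("end_w",slice(240,279),slice(316,322)))
for z in(25,40,50): print(z,"before",[X(w,v,z) for v in(280,285,292,303)],"after",[X(e,v,z) for v in(250,255,261,274)])
E
```

```text
held rows 135..155 [123. 124. 123. 123. 123. 122. 104.  93. 103. 108. 110. 112. 112. 112.
 109.  72.  42.  42.  42.  43.  42.]
held centre-TCP from foot 140 -2.0
held centre-TCP from foot 141 -1.5
held centre-TCP from foot 142 -0.9000000000000057
  from body 149 -6.200000000000017
  from body 150 -5.700000000000017
  from body 151 -5.200000000000017
  from body 152 -4.800000000000011
end centre from body 171 113.4
end centre from body 171.5 114.1
end centre from body 172 114.7
before rows 270..305 plate [105. 105. 107. 107. 104.  84.  83.  84.  84.  84.  84.  83.  85.  85.
 137. 151. 137.  79.  80.  80.  80.  78.  91. 151. 151. 149. 145. 146.
 146. 148. 106.  95.  85.  84.  85.  84.  84.  84.  83. 121. 160. 134.
  98.  98.]
after rows 240..278 plate [ 64.  64.  64.  64.  64.  68. 103.  97.  81.  80.  80.  88. 138. 156.
 156. 156. 156. 156. 156. 157. 154. 118.  86.  86.  84.  86.  85.  85.
  85.  86.  85.  89. 129. 168. 164. 100. 101. 101. 100.]
25 before [np.float64(186.0), np.float64(195.9), np.float64(209.9), np.float64(232.4)] after [np.float64(189.5), np.float64(197.4), np.float64(207.0), np.float64(228.3)]
40 before [np.float64(176.7), np.float64(186.3), np.float64(199.8), np.float64(221.6)] after [np.float64(182.0), np.float64(189.6), np.float64(198.9), np.float64(219.3)]
50 before [np.float64(170.5), np.float64(179.8), np.float64(193.1), np.float64(214.4)] after [np.float64(177.0), np.float64(184.4), np.float64(193.4), np.float64(213.3)]
```

Relative to the fixed block behind it, the gap behind the plate's rim shrank from about 11 mm to 6 mm. That means about 4–5 mm of travel, which agrees with the force reading, so I'm handing in.

```bash
python3 -c "
from h import *
print(tl());bot.sign_off()"
```

```text
[ 6.0150e+01  3.8000e-01  2.5934e+02  1.5000e-01 -6.5000e-01  3.1000e-01
  4.5510e+01]
the job is handed in; nothing more can be done
```

I put the black foot-plate pack on the apron, slid it through both flaps against the contact plate, let go, and handed in at about 45.5 s of the 69 s allowed.

- **First grasp failed:** the gripper closed on nothing. Touching the ridge top showed the fingertips about 28.5 mm above the reported TCP. I corrected for that, and the second grasp held.
- **Forces:** the flaps resisted with about 8.5 N, and I felt the plate at about TCP x = 119 mm in the cradle frame. I stopped at about 13 N after roughly 4 mm of tool travel.
- **Final checks that agree:** the last pictures show the pack flat and both flaps shut. The plate's gap to the block behind it shrank by about 4–5 mm.
- **Check that disagrees:** comparing the pack's foot and body edges before and after release puts it 1.4 to 3.6 mm short of where the tool left it. That could be camera error, slip or tilt in the grip, or a little spring-back. The larger figure would leave the plate pushed less than the 1.5 mm needed.
- **Bystanders:** I felt no contact with anything else, but did not measure the other objects' positions at the end.

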